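# Set the rack station's end stop by its thumbwheel and line the tube racks up in its corner

## Robot

A 6-joint arm with a two-finger parallel gripper is mounted at the origin on the work surface. World frame = base frame: x ahead of the robot, y to its left, z up, the work surface at z = 0. Lengths are in m, angles in rad, forces in N, time in s.
With the tool pointing down it reaches from about 0.325 to 0.875 m from the base axis. Payload 4.4 kg.
Tool frame: the origin (TCP) lies on the centre line of the jaws, within the pads' length; the fingertips stand 8 mm ahead of it and the grasp point (between the pads) lies 11 mm behind it (nose_length is the distance from the TCP to the fingertips, in m); y points along the fingers, x is the direction in which the jaws open and shut, and the axes are right-handed (so a half turn about y gives the same grasp; the last joint's range is limited). The gripper opens to 85 mm and grips with 20 to 120 N. Pads are 22 mm wide; open, the fingers measure 114 mm over their backs; the gripper's body (76 mm by 85 mm) begins 54 mm behind the grasp point. The pads swing forward as they close: fully open they stand 13 mm farther back than shut.
Start: joints at [1.046, 0.207, 1.542, -0, 1.393, -0.15], TCP at [0.21, 0.535, 0.239] pointing down, gripper open.
Joint ranges: [-2.73, 2.73], [-0.86, 2.22], [0.23, 2.46], [-1.11, 4.25], [0.08, 2.63], [-2.82, 2.82]. Speed limits (rad/s): [2.79, 2.79, 3.14, 3.14, 3.14, 3.14].

## Interface

Orientations are given as a unit quaternion [x, y, z, w].
In Python, from workcell import observe, capture, close_job, nose_length gives the robot as it stands.
- The arm moves only by the tool drive_tool, never from a script. Its argument "moves" is a list of rows, each a list of 5 numbers: the opening, from 0 (shut) to 1 (fully open), then the shift along the tool's x, y, z in m, then the turn about the tool's y in rad. In form: [[jaw, dx, dy, dz, twist], ...]. A call has 1 to 12 rows; each row is the pose to reach, as a shift and turn from the pose commanded when the call began, along the tool's axes at that moment; what a row does not reach only later rows make up. A row lasts 1/10 s, in which the tool goes at most 50 mm and 8.59 degrees, less where a joint would pass 70% of its speed; a pose out of reach is approached as far as the arm can. A call with a gripper value outside its range is refused whole. The fingers move at their own pace and stop on an object; "newtons" is the grip in N (left out, the last holds). Time passes only in rows, so rows that repeat a pose let the fingers close. It gives the time, the measured TCP pose, the force and the opening at its end, in the units of the state.
- observe(): the state, without advancing time (a new reading comes with each control period).
- capture(name): name is "scene" or "side" or "wrist"; returns a dict with "frame" (384x512x3 uint8, red, green, blue), "intrinsics" (3x3 intrinsics, pixels), "k1" (the pictures are not rectified: a ray, as slopes to the right and down, at radius r is drawn at 1 + k1 r^2 times it, then the intrinsics apply), "pose" (4x4, takes a point from camera to world coordinates); the wrist camera has in their place "mount" (4x4, takes a point from camera to tool coordinates, whose origin is the TCP and whose axes are the tool frame's). Camera axes: x right, y up, looking along -z (the intrinsics and any distortion apply to the point x, -y, -z); pixel columns grow to the right and rows downward; lengths in m; the calibration is good to about 2 mm. A picture is of the moment at which its call begins: read the wrist's pose just before it. There is no depth.
- close_job(): hands the job in, once; it reports no verdict.
The state is a dict: "time_s": time; "joint_pos": joint angles; "qvel": joint speeds; "tau": joint torques, N m; "ee_pos": TCP position; "eef_rot": TCP orientation; "force": force on the tool from outside, world axes, zero at the start; "ft_torque": the same for the moment, N m; "opening": finger opening in m.
Only numpy, scipy, OpenCV 4.12 (cv2) and the standard library are available. Lean on these libraries where they do the work, as an engineer would, in place of code of your own. Each camera call takes 0.05 s, during which the arm holds its last target. There are 200 camera calls.

## Task

Prepare the dispensing station: first, while the racks are still away from it, roll the recessed thumbwheel by its exposed rim until the end stop's pointer is in line with the line on the brass tab (move the stop only by its wheel, never by pushing on it). Then bring all the blue tube racks that are on the bench to the station and push them upright, square and flush into the corner: each with a short end against the long fence, side by side without gaps, the first one against the end stop, with the pointer still at its line. Leave the other things on the bench where they are.

Things in the scene. Friction and masses are not known exactly. Their poses are not given: they have to be found in the camera images.
- fence (a point): Alignment station, fixed on the bench, which may stand turned by a few degrees. This point lies at bench height on the face of its long aluminium fence, with the station's axes: +x points through the fence (away from the robot), +y along the fence to the left, z up. The fence is a bar 30 mm high and 36 mm thick (x 0 to 36 mm) running from y = -210 to +90 mm; racks go on its -x side (a grey mat, flush with the bench), with a short end on the face x = 0.
- stop_face (a point): The end stop, an upright aluminium plate standing square to the fence, 98 mm long (x -101 to -3 mm in the station's frame), 12 mm thick, 2 to 32 mm above the bench. This point is the middle of its face that looks to -y, where the first rack must bear (same axes as fence). It slides along y, driven by the thumbwheel through a screw; it takes about 23 N to push it directly (forbidden: keep fingers off it).
- end_stop (a joint): Travel of the end stop in m: it grows as the stop moves to the station's -y, 0.004 m for each radian of the wheel; limits -0.006 to 0.040. It stays where it is left.
- thumbwheel (a joint): Angle of the thumbwheel in rad; it grows as the top of the rim rolls towards the station's +x (away from the robot), which moves the end stop to -y. It needs about 4 N along the rim and stays where it is left.
- wheel_top (a point): Highest point of the thumbwheel's rim, 52 mm above the bench, fixed in the station (50 mm in front of the fence face, at y = +47 mm). The wheel is black, 50 mm in diameter, 13 mm wide, its axle along y, with 12 rounded grey ribs 2.5 mm high; only its top 10 mm stands out of a grey housing whose top is 42 mm above the bench (housing x -95 to -5 mm, y 18 to 76 mm).
- pointer (a point): Black pointer on the end stop, lying over the top of the fence, 34 mm above the bench; the point is near its tip, on its middle line. It moves with the stop, 6 mm to +y of the stop's face.
- mark (a point): Black line across the middle of a small brass tab (12 x 12 x 4 mm) on top of the fence; the line runs along the station's x. The pointer has to come to the same y (station's axes) as this line.
- rack1_mid (a point): A blue tube rack, 110 mm long (its x), 46 mm wide (its y), 44 mm high, with white tube caps standing up to 54 mm above its foot; about 0.22 kg. The point is the middle of its 44 mm high block, 22 mm above its foot. All racks are alike, either end may face the fence and the order is free; there are two or three, an absent one gives None.
- rack2_mid (a point): A blue tube rack, 110 mm long (its x), 46 mm wide (its y), 44 mm high, with white tube caps standing up to 54 mm above its foot; about 0.22 kg. The point is the middle of its 44 mm high block, 22 mm above its foot. All racks are alike, either end may face the fence and the order is free; there are two or three, an absent one gives None.
- rack3_mid (a point): A blue tube rack, 110 mm long (its x), 46 mm wide (its y), 44 mm high, with white tube caps standing up to 54 mm above its foot; about 0.22 kg. The point is the middle of its 44 mm high block, 22 mm above its foot. All racks are alike, either end may face the fence and the order is free; there are two or three, an absent one gives None.
- pipette: Bystander: blue and grey pipette lying on the bench, 220 mm long along its x, 24 mm high; origin under its middle.
- reagent: Bystander: amber bottle, 44 mm in diameter, 70 mm high; origin under its middle.
- beaker: Bystander: small beaker, 52 mm in diameter, 60 mm high; origin under its middle.
- dish: Bystander: flat round dish, 56 mm in diameter, 14 mm high; origin under its middle.
- marker: Bystander: black marker pen lying on the bench, 120 mm long along its x, 13 mm thick.
- timer: Bystander: white bench timer, 55 x 65 x 22 mm; origin under its middle.

How it is judged:
On the way:
1. the end stop's pointer is brought to the tab's line while every rack is still away from the station (y of pointer in the frame of mark between -0.0025 and 0.0025 m and velocity of joint end_stop below 0.003 m/s and horizontal distance between each of rack1_mid, rack2_mid, rack3_mid and stop_face above 0.16 m), for 0.3 s.
At the end, for the whole second after the job is handed in: Pointer within 2.5 mm of the tab's line; every rack upright, at rest, square to the fence within 2 degrees and within 2.5 mm of it; racks side by side in a closed row, the first within 2.5 mm of the end stop, the second and third within 3 and 4 mm of their places (y of pointer in the frame of mark between -0.0025 and 0.0025 m and x of rack1_mid in the frame of fence between -0.0575 and -0.0525 m and angle between the x axis of each of rack1_mid, rack2_mid, rack3_mid and the x axis of fence, either way round below 0.035 rad and angle between each of rack1_mid, rack2_mid, rack3_mid's own z axis and vertical below 0.05 rad and linear speed of each of rack1, rack2, rack3 below 0.01 m/s and (y of rack1_mid in the frame of stop_face between -0.0255 and -0.021 m or (y of rack1_mid in the frame of stop_face between -0.0725 and -0.066 m and (y of rack2_mid in the frame of stop_face between -0.0255 and -0.021 m or y of rack3_mid in the frame of stop_face between -0.0255 and -0.021 m)) or (y of rack1_mid in the frame of stop_face between -0.1195 and -0.111 m and (y of rack2_mid in the frame of stop_face between -0.0725 and -0.066 m or y of rack3_mid in the frame of stop_face between -0.0725 and -0.066 m))) and x of rack2_mid in the frame of fence between -0.0575 and -0.0525 m and (y of rack2_mid in the frame of stop_face between -0.0255 and -0.021 m or (y of rack2_mid in the frame of stop_face between -0.0725 and -0.066 m and (y of rack1_mid in the frame of stop_face between -0.0255 and -0.021 m or y of rack3_mid in the frame of stop_face between -0.0255 and -0.021 m)) or (y of rack2_mid in the frame of stop_face between -0.1195 and -0.111 m and (y of rack1_mid in the frame of stop_face between -0.0725 and -0.066 m or y of rack3_mid in the frame of stop_face between -0.0725 and -0.066 m))) and x of rack3_mid in the frame of fence between -0.0575 and -0.0525 m and (y of rack3_mid in the frame of stop_face between -0.0255 and -0.021 m or (y of rack3_mid in the frame of stop_face between -0.0725 and -0.066 m and (y of rack1_mid in the frame of stop_face between -0.0255 and -0.021 m or y of rack2_mid in the frame of stop_face between -0.0255 and -0.021 m)) or (y of rack3_mid in the frame of stop_face between -0.1195 and -0.111 m and (y of rack1_mid in the frame of stop_face between -0.0725 and -0.066 m or y of rack2_mid in the frame of stop_face between -0.0725 and -0.066 m)))); the robot touches nothing.
It fails at once if a bystander is shifted by more than 50 mm (the pen 60 mm) or knocked over (distance of any of pipette, reagent, beaker, dish, timer from where it was at the start of the episode above 0.05 m or distance of marker from where it was at the start of the episode above 0.06 m or angle between any of reagent, beaker's own z axis and vertical above 0.6 rad).
It fails at once if the end stop is pushed directly by the robot (more than 10 N) (contact force between the arm and end_stop above 10 N).
It fails at once if the end stop is pushed directly by the fingers (more than 10 N) (contact force between the fingers and end_stop above 10 N).
Of rack1, rack2, rack3 only 2 to 3 are there at a start; the rules pass over those that are not, and their reading is None.
At some moment in a run one of rack1, rack2, rack3 may be knocked a few centimetres aside while the robot is not near it.
Once in a run the grip may slacken for a moment while it holds something.
It also fails if it takes over 210 s, if anything falls off the work surface, if the arm or the gripper's body presses on something with over 40 N, if the wrist force passes 120 N, or if a joint passes its speed limit or range.

## Working session

There is one attempt and no reset: what is moved stays moved. The work goes in short steps, Python scripts to look and compute and a tool call to move; the robot and the scene stay as the last step left them, time stands still between calls to the robot, and variables do not carry over. Pictures are saved under pics/ and viewed, about 12 in all and at most 16, crops included, and the job is handed in when it is done.

Besides the shell and the picture viewer there is one more tool, called after "Call:" in YAML: its name, and indented under it one key for each argument. drive_tool: Moves the arm, as the interface text tells. Its arguments: {"type":"object","properties":{"moves":{"type":"array","items":{"type":"array","items":{"type":"number"}}},"newtons":{"type":"number"}},"required":["moves"]}

```bash
mkdir -p pics; cat > h.py <<'E'
import numpy as np, cv2
from scipy.spatial.transform import Rotation as R
from workcell import observe, capture
def snap(name, fn=None):
    s=observe(); c=capture(name)
    if 'mount' in c:
        T=np.eye(4);T[:3,:3]=R.from_quat(s['eef_rot']).as_matrix();T[:3,3]=s['ee_pos'];P=T@np.array(c['mount'])
    else: P=np.array(c['pose'])
    d=dict(K=np.array(c['intrinsics']),k1=c['k1'],P=P)
    if fn:
        cv2.imwrite(f'pics/{fn}.png',c['frame'][:,:,::-1]); np.savez(f'pics/{fn}.npz',**d)
    return c['frame'],d
def load(fn): 
    z=np.load(f'pics/{fn}.npz'); return {k:z[k] for k in z}
def world(d,u,v,z):
    K,k1=d['K'],float(d['k1'])
    a=np.array([(u-K[0,2])/K[0,0],(v-K[1,2])/K[1,1]]); b=a.copy()
    for _ in range(30): b=a/(1+k1*(b@b))
    ray=d['P'][:3,:3]@np.array([b[0],-b[1],-1]); o=d['P'][:3,3]
    return o+ray*(z-o[2])/ray[2]
def pix(d,p):
    K,k1=d['K'],float(d['k1'])
    q=d['P'][:3,:3].T@(np.asarray(p,float)-d['P'][:3,3]); b=np.array([q[0],-q[1]])/-q[2]
    b=b*(1+k1*(b@b)); return np.array([K[0,0]*b[0]+K[0,2],K[1,1]*b[1]+K[1,2]])
E
python3 - <<'E'
from h import *
for n in('scene','side','wrist'):
    f,d=snap(n,n+'0'); print(n,d['P'].round(3).tolist(),d['k1'],d['K'][0,0])
a=[cv2.imread(f'pics/{n}0.png') for n in('scene','side')]
for i,n in zip(a,('scene','side')): cv2.imwrite(f'pics/{n}0b.png',cv2.resize(i,(800,600)))
print(observe())
E
```

```text
scene [[-0.181, -0.827, 0.532, 1.15], [0.984, -0.154, 0.095, 0.109], [0.003, 0.54, 0.841, 0.969], [0.0, 0.0, 0.0, 1.0]] 0.01753041526705319 431.43888658720647
side [[0.982, 0.117, -0.145, 0.399], [-0.186, 0.58, -0.793, -1.146], [-0.008, 0.806, 0.591, 0.929], [0.0, 0.0, 0.0, 1.0]] -0.16013393652366611 479.1484970638665
wrist [[0.365, -0.897, -0.249, 0.146], [0.931, 0.351, 0.099, 0.56], [-0.002, -0.268, 0.963, 0.373], [0.0, 0.0, 0.0, 1.0]] -0.077604038794097 302.84300406019764
{'time_s': 0.15, 'joint_pos': array([ 1.04648574e+00,  2.07283873e-01,  1.54264913e+00, -8.62166998e-08,
        1.39346673e+00, -1.50513367e-01]), 'qvel': array([ 0.00140505, -0.00041708, -0.00543833,  0.00086099, -0.00035465,
        0.00016086]), 'tau': array([ 9.82574275e-04, -3.83510470e+01, -2.92037988e+01, -3.44111968e-04,
        6.60110803e-03,  3.58620287e-05]), 'ee_pos': array([0.20969047, 0.53478594, 0.23834756]), 'eef_rot': array([ 0.58447535,  0.39781041, -0.39896209, -0.58392182]), 'force': array([ 0.71301218, -1.43289613, -0.70730396]), 'ft_torque': array([-0.01427317,  0.00293991,  0.02463092]), 'opening': 0.085399045210906}
```

View pics/scene0b.png

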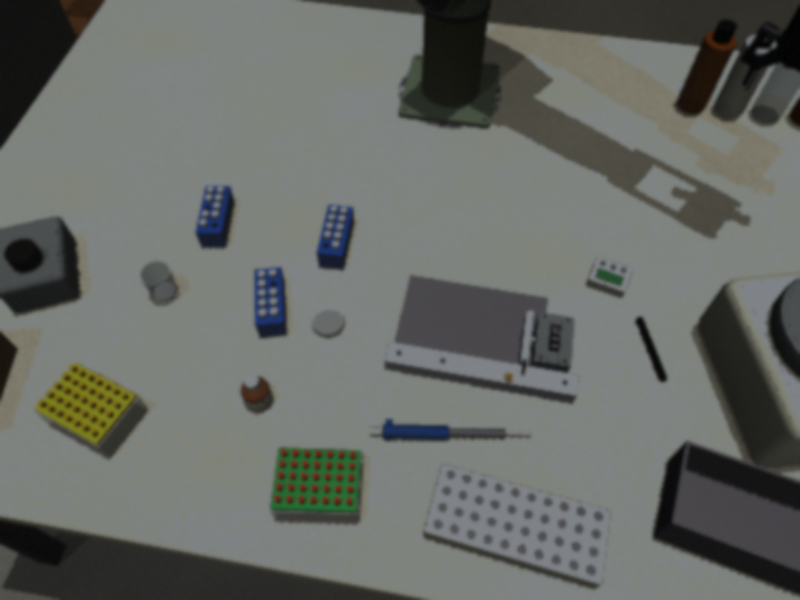

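View pics/side0b.png

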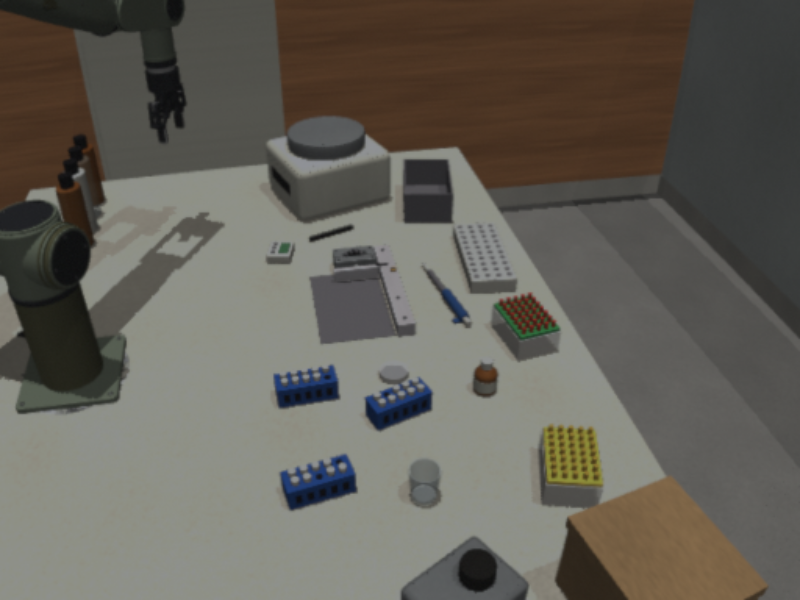

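The scene view shows three racks at about (215,215), (336,235) and (270,300). The station is at (480,335), with the fence along its lower edge. The dish, bottle, beaker, pipette, timer and pen are all visible. I'll get rough positions first, then look with the wrist camera.

```bash
python3 - <<'E'
from h import *
d=load('scene0');s=512/800
for n,u,v,z in [('rackA',214,205,.044),('rackB',336,228,.044),('rackC',269,292,.044),('fenceL',390,345,.03),('fenceR',577,377,.03),('wheel',553,336,.05),('tab',508,377,.034),('dish',329,323,.007),('beaker',160,285,.0),('bottle',257,400,0),('timer',610,276,.02),('penR',662,378,.005),('penL',640,320,.005),('pipL',375,432,.01),('pipR',530,435,.01)]:
    print(n,world(d,u*s,v*s,z).round(3))
o=observe();M=R.from_quat(o['eef_rot']).as_matrix();print('tool axes',M.round(3).tolist())
d=load('wrist0');print('mountish', (M.T@(d['P'][:3,3]-o['ee_pos'])).round(3), (M.T@-d['P'][:3,2]).round(3))
E
```

```text
rackA [ 0.427 -0.366  0.044]
rackB [ 0.438 -0.139  0.044]
rackC [ 0.589 -0.216  0.044]
fenceL [ 0.643 -0.003  0.03 ]
fenceR [0.646 0.291 0.03 ]
wheel [0.591 0.247 0.05 ]
tab [0.667 0.186 0.034]
dish [ 0.608 -0.113  0.007]
beaker [ 0.583 -0.42   0.   ]
bottle [ 0.76  -0.192  0.   ]
timer [0.436 0.34  0.02 ]
penR [0.609 0.428 0.005]
penL [0.507 0.395 0.005]
pipL [0.782 0.001 0.01 ]
pipR [0.745 0.23  0.01 ]
tool axes [[0.365, -0.001, -0.931], [0.931, -0.002, 0.365], [-0.002, -1.0, 0.0]]
mountish [-0.    -0.135  0.068] [-0.     0.963 -0.268]
```

Call:
drive_tool:
  moves:
    - [1,-0.015,0,-0.045,-0.12]
    - [1,-0.03,-0.01,-0.09,-0.24]
    - [1,-0.047,-0.02,-0.135,-0.374]
    - [1,-0.064,-0.02,-0.18,-0.374]
    - [1,-0.08,-0.02,-0.225,-0.374]
    - [1,-0.097,-0.02,-0.27,-0.374]
    - [1,-0.113,-0.02,-0.315,-0.374]
    - [1,-0.13,-0.02,-0.36,-0.374]
    - [1,-0.147,-0.02,-0.405,-0.374]
    - [1,-0.163,-0.02,-0.45,-0.374]
    - [1,-0.179,-0.02,-0.489,-0.374]
    - [1,-0.179,-0.02,-0.489,-0.374]

```text
time_s: 1.35
ee_pos: [0.6031, 0.1855, 0.2584]
eef_rot: [0.502, 0.498, -0.499, -0.501]
force: [-0.2, 0.6, 0.4]
opening: 0.0854
```

```bash
python3 - <<'E'
from h import *
f,d=snap('wrist','w1'); print(observe()['ee_pos'],observe()['joint_pos'])
cv2.imwrite('pics/w1b.png',cv2.resize(f[:,:,::-1],(800,600),interpolation=cv2.INTER_CUBIC))
E
```

```text
[0.60113079 0.18769594 0.25828621] [ 1.65389795e-01  3.09159189e-01  1.37465319e+00 -1.09702451e-04
  1.45910600e+00 -1.40130425e+00]
```

View pics/w1b.png

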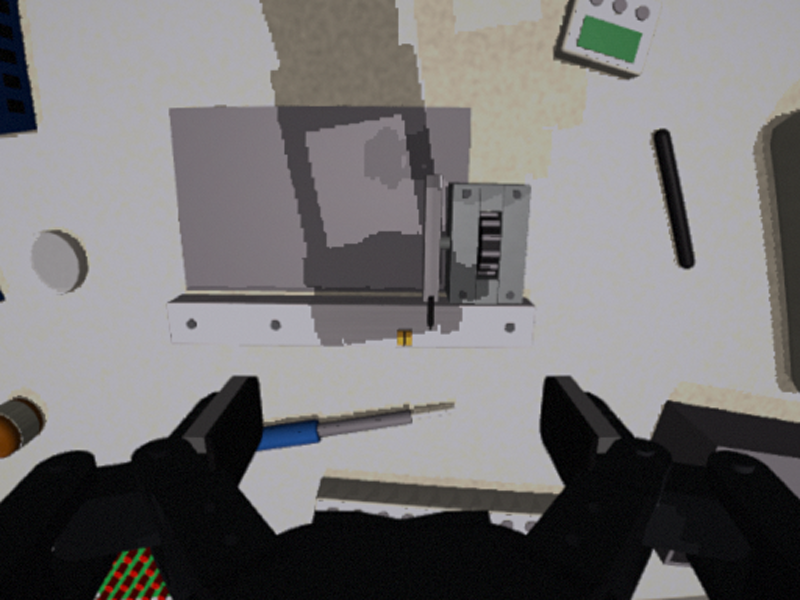

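```bash
python3 - <<'E'
from h import *
d=load('w1');s=512/800
for n,u,v,z in [('faceL',177,303,.03),('faceR',533,306,.03),('backL',170,346,.03),('backR',533,347,.03),('wheel',490,245,.052),('ptr',431,315,.034),('tab',405,338,.034),('hTL',450,183,.042),('hTR',530,185,.042),('hBR',525,303,.042),('timerc',610,40,.022),('stopTL',427,176,.032),('stopBL',426,300,.032),('dish',57,261,.014)]:
    print(n,world(d,u*s-.2,v*s-.2,z).round(4))
i=cv2.imread('pics/w1.png')[100:240,100:350]
cv2.imwrite('pics/w1c.png',cv2.resize(i,None,fx=3.2,fy=3.2,interpolation=cv2.INTER_CUBIC))
E
```

```text
faceL [0.6354 0.003  0.03  ]
faceR [0.6395 0.2908 0.03  ]
backL [ 0.6726 -0.0083  0.03  ]
backR [0.6746 0.2933 0.03  ]
wheel [0.5868 0.2499 0.052 ]
ptr [0.6453 0.2087 0.034 ]
tab [0.6645 0.188  0.034 ]
hTL [0.5431 0.2209 0.042 ]
hTR [0.5444 0.2793 0.042 ]
hBR [0.6335 0.2809 0.042 ]
timerc [0.4397 0.3389 0.022 ]
stopTL [0.5382 0.2048 0.032 ]
stopBL [0.6335 0.2047 0.032 ]
dish [ 0.6022 -0.1076  0.014 ]
```

View pics/w1c.png

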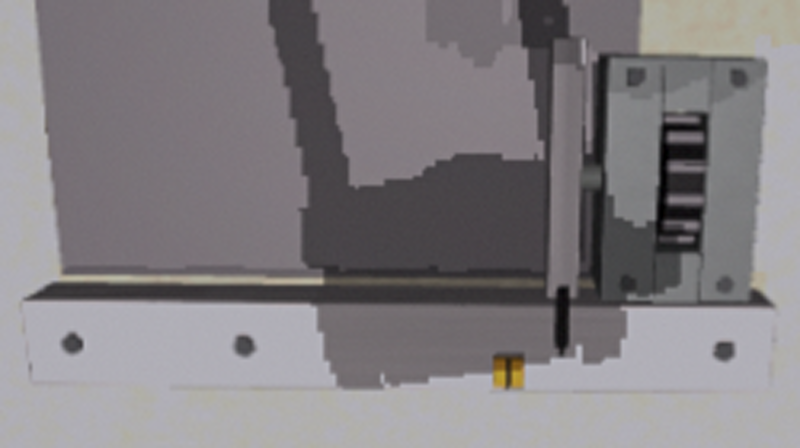

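The tab line is at about crop (509,372) and the pointer at (562,330), so the stop has to travel about 20 mm to -y. That is about 5 rad of wheel. The station is nearly square to the world axes.

```bash
python3 - <<'E'
from h import *
import workcell
nl=workcell.nose_length; print(nl() if callable(nl) else nl)
d=load('w1');g=lambda u,v,z:world(d,100+u/3.2-.35,100+v/3.2-.35,z).round(4)
for n,a in dict(tab=(509,372,.034),ptr=(562,345,.034),ptrTop=(562,300,.034),wl=(662,180,.047),wr=(707,180,.047),wt=(684,115,.044),wb=(680,248,.044),faceL=(40,300,.03),faceR=(766,303,.03),bL=(32,382,.03),bR=(770,387,.03)).items(): print(n,g(*a))
E
```

```text
0.008
tab [0.6642 0.1876 0.034 ]
ptr [0.6532 0.2083 0.034 ]
ptrTop [0.635  0.2081 0.034 ]
wl [0.5868 0.2428 0.047 ]
wr [0.5868 0.2591 0.047 ]
wt [0.5639 0.2504 0.044 ]
wb [0.6125 0.2509 0.044 ]
faceL [0.6349 0.0019 0.03  ]
faceR [0.6378 0.2883 0.03  ]
bL [ 0.6695 -0.0064  0.03  ]
bR [0.6728 0.2924 0.03  ]
```

Call:
drive_tool:
  moves:
    - [0,0.03,0.04,0.02,0]
    - [0,0.062,0.08,0.025,0]
    - [0,0.062,0.125,0.025,0]
    - [0,0.062,0.17,0.025,0]
    - [0,0.062,0.188,0.025,0]
    - [0,0.062,0.188,0.025,0]
    - [0,0.062,0.188,0.025,0]
    - [0,0.062,0.188,0.025,0]
  newtons: 40

```text
time_s: 2.2
ee_pos: [0.5764, 0.2531, 0.0739]
eef_rot: [0.501, 0.502, -0.499, -0.499]
force: [0.1, -0.6, -0.5]
opening: -0.0003
```

Call:
drive_tool:
  moves:
    - [0,-0.002,0.008,0,0]
    - [0,-0.002,0.009,0,0]
    - [0,-0.002,0.01,0,0]
    - [0,-0.002,0.011,0,0]
    - [0,-0.002,0.012,0,0]
    - [0,-0.002,0.012,0,0]

```text
time_s: 2.8
ee_pos: [0.5748, 0.25, 0.0591]
eef_rot: [-0.5, -0.5, 0.5, 0.5]
force: [0.6, -0.1, -0.3]
opening: -0.0
```

Call:
drive_tool:
  moves:
    - [0,0,0.001,0,0]
    - [0,0,0.001,0,0]
    - [0,0,0.002,0,0]
    - [0,0,0.002,0,0]

```text
time_s: 3.2
ee_pos: [0.575, 0.2502, 0.0586]
eef_rot: [0.5, 0.5, -0.5, -0.5]
force: [-3.2, -1.0, 8.1]
opening: 0.0
```

Call:
drive_tool:
  moves:
    - [0,0,0.001,-0.003,0]
    - [0,0,0.001,-0.006,0]
    - [0,0,0.001,-0.009,0]
    - [0,0,0.001,-0.012,0]
    - [0,0,0.001,-0.015,0]
    - [0,0,0.001,-0.018,0]
    - [0,0,0.001,-0.021,0]
    - [0,0,0.001,-0.024,0]
    - [0,0,0.001,-0.024,0]

```text
time_s: 4.1
ee_pos: [0.601, 0.2499, 0.0592]
eef_rot: [0.501, 0.501, -0.499, -0.499]
force: [-1.0, -2.0, 11.3]
opening: -0.0001
```

```bash
cat >> h.py <<'E'
def stat(fn):
    f,d=snap('side',fn); i=cv2.imread(f'pics/{fn}.png')
    return d
E
python3 - <<'E'
from h import *
o=observe();print(o['ee_pos'],o['force'])
ims=[]
for n in('wrist','scene','side'):
    f,d=snap(n,n+'2')
    u,v=pix(d,[.645,.2,.034]).astype(int); u=min(max(u,60),452);v=min(max(v,45),339);print(n,u,v)
    ims.append(cv2.resize(f[v-45:v+45,u-60:u+60,::-1],None,fx=3.3,fy=3.3,interpolation=cv2.INTER_CUBIC))
cv2.imwrite('pics/m2.png',np.vstack([np.hstack(ims[:2]),np.hstack([ims[2],ims[2]*0])]))
E
```

```text
[0.60096761 0.24989595 0.05920043] [-1.00735438 -1.97323618 11.32390767]
wrist 175 299
scene 331 234
side 244 170
```

View pics/m2.png

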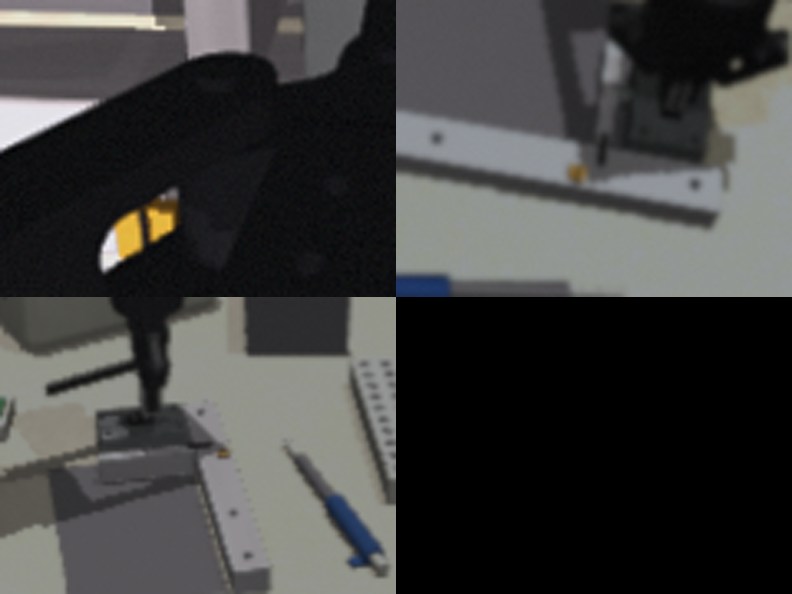

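```bash
python3 - <<'E'
from h import *
d=load('scene2')
for p in [(602,157),(577,173)]:
    print(world(d,331-60+(p[0]-396)/3.3,234-45+p[1]/3.3,.034).round(4))
d=load('wrist2')
for p in [(186,15),(249,15),(143,225)]:
    print(world(d,175-60+p[0]/3.3,299-45+p[1]/3.3,.032).round(4))
E
```

```text
[0.6508 0.2049 0.034 ]
[0.6671 0.1881 0.034 ]
[0.6181 0.1992 0.032 ]
[0.618  0.2107 0.032 ]
[0.6644 0.1864 0.032 ]
```

Call:
drive_tool:
  moves:
    - [0,0,-0.008,0,0]
    - [0,0,-0.01,0.005,0]
    - [0,0,-0.01,0.026,0]
    - [0,0,-0.01,0.026,0]
    - [0,0,0.0,0.026,0]
    - [0,0,0.0,0.026,0]
    - [0,0,0.0,0.021,0]
    - [0,0,0.0,0.017,0]
    - [0,0,0.0,0.013,0]
    - [0,0,0.0,0.008,0]
    - [0,0,0.0,0.004,0]
    - [0,0,0.0,0.0,0]

```text
time_s: 5.45
ee_pos: [0.6013, 0.2504, 0.0589]
eef_rot: [0.501, 0.501, -0.499, -0.499]
force: [-1.9, -1.2, 9.6]
opening: 0.0
```

Call:
drive_tool:
  moves:
    - [0,0,-0.008,0,0]
    - [0,0,-0.01,0.005,0]
    - [0,0,-0.01,0.026,0]
    - [0,0,-0.01,0.026,0]
    - [0,0,0.0,0.026,0]
    - [0,0,0.0,0.026,0]
    - [0,0,0.0,0.021,0]
    - [0,0,0.0,0.017,0]
    - [0,0,0.0,0.013,0]
    - [0,0,0.0,0.008,0]
    - [0,0,0.0,0.004,0]
    - [0,0,0.0,0.0,0]

```text
time_s: 6.65
ee_pos: [0.6011, 0.2502, 0.0583]
eef_rot: [0.501, 0.501, -0.499, -0.499]
force: [-2.0, -0.5, 7.4]
opening: -0.0003
```

```bash
cat > stop.py <<'E'
from h import *
import sys
f,d=snap('wrist','wt')   # stop plate: bright band in rows along x=.615..0.62 between y .16 and .215, z .032
for x in (.60,.61,.615):
    ys=np.arange(.165,.222,.0005); g=cv2.cvtColor(f,cv2.COLOR_RGB2GRAY).astype(np.float32)
    uv=np.array([pix(d,[x,y,.032]) for y in ys],np.float32)
    v=cv2.remap(g,uv[:,0].copy(),uv[:,1].copy(),cv2.INTER_LINEAR).ravel()
    gr=np.gradient(cv2.GaussianBlur(v.reshape(1,-1),(5,1),0).ravel())
    k=np.argsort(-abs(gr))[:40]; 
    pk=[(ys[j].round(4),gr[j].round(1)) for j in range(1,len(ys)-1) if abs(gr[j])>3 and abs(gr[j])>=abs(gr[j-1]) and abs(gr[j])>=abs(gr[j+1])]
    print(x,[(float(a),float(b)) for a,b in pk])
E
python3 stop.py; python3 - <<'E'
from h import *
f,d=snap('scene','s3');g=f[214:264,290:370,::-1]
cv2.imwrite('pics/s3c.png',cv2.resize(g,None,fx=8,fy=8,interpolation=cv2.INTER_CUBIC))
E
```

```text
0.6 [(0.188, -16.200000762939453), (0.19, 17.700000762939453), (0.2015, -23.600000381469727), (0.2125, 7.099999904632568), (0.22, -6.0)]
0.61 [(0.1905, 3.0), (0.2015, -23.0), (0.2125, 7.900000095367432)]
0.615 [(0.173, 5.400000095367432), (0.179, -5.099999904632568), (0.19, 7.599999904632568), (0.201, -24.200000762939453), (0.211, 4.300000190734863), (0.2205, 4.599999904632568)]
```

View pics/s3c.png

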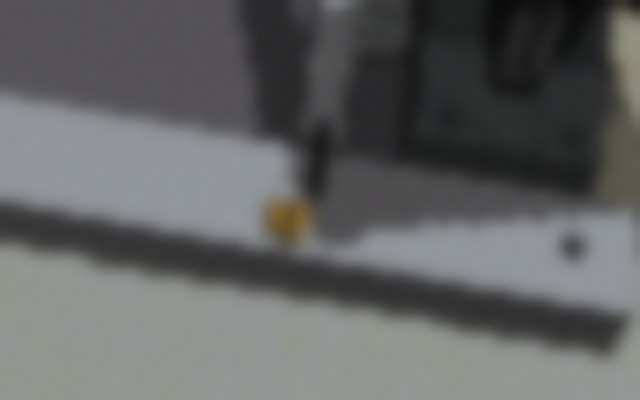

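Call:
drive_tool:
  moves:
    - [0,0,-0.008,0,0]
    - [0,0,-0.01,0.005,0]
    - [0,0,-0.01,0.026,0]
    - [0,0,-0.01,0.026,0]
    - [0,0,0.0,0.026,0]
    - [0,0,0.0,0.026,0]
    - [0,0,0.0,0.021,0]
    - [0,0,0.0,0.017,0]
    - [0,0,0.0,0.013,0]
    - [0,0,0.0,0.008,0]
    - [0,0,0.0,0.004,0]
    - [0,0,0.0,0.0,0]

```text
time_s: 7.95
ee_pos: [0.6004, 0.2501, 0.0575]
eef_rot: [0.5, 0.5, -0.5, -0.5]
force: [-2.6, -0.0, 4.5]
opening: -0.0001
```

Call:
drive_tool:
  moves:
    - [0,0,-0.02,0,0]
    - [0,0,-0.06,0.0,0]
    - [0,0,-0.1,0.0,0]
    - [0,0,-0.14,0.0,0]
    - [0,-0.03,-0.16,0.0,0]
    - [0,-0.06,-0.16,0.0,0]
    - [0,-0.06,-0.16,0.0,0]
    - [0,-0.06,-0.16,0.0,0]

```text
time_s: 8.75
ee_pos: [0.5992, 0.1895, 0.2154]
eef_rot: [-0.5, -0.499, 0.5, 0.501]
force: [-0.3, 0.8, 0.0]
opening: -0.0
```

```bash
python3 - <<'E'
from h import *
f,d=snap('wrist','w4');print(observe()['ee_pos'])
u,v=pix(d,[.65,.19,.034]).astype(int);u=min(max(u,80),432);v=min(v,324);print(u,v)
cv2.imwrite('pics/w4c.png',cv2.resize(f[v-60:v+60,u-80:u+80,::-1],None,fx=5,fy=5,interpolation=cv2.INTER_CUBIC))
E
```

```text
[0.59885137 0.19015278 0.21512568]
256 220
```

View pics/w4c.png

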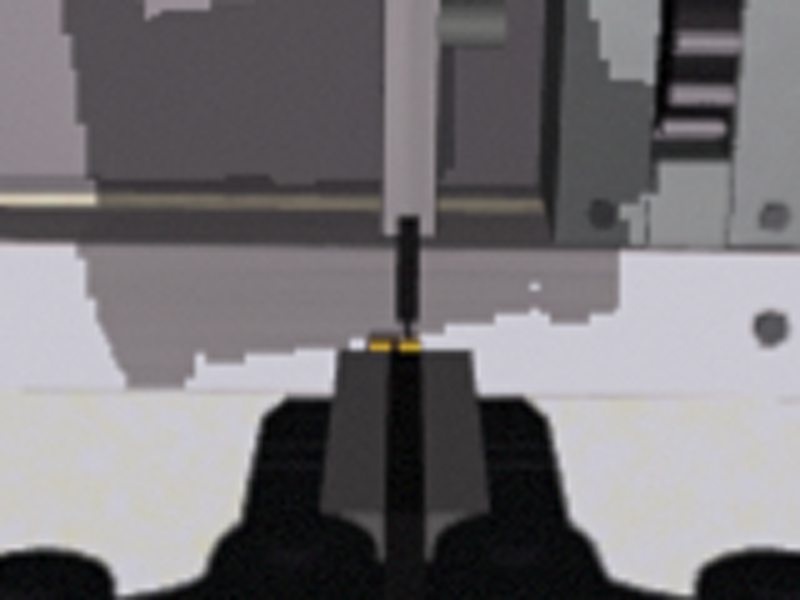

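Call:
drive_tool:
  moves:
    - [0,0.04,0.02,0.01,0]
    - [0,0.06,0.06,0.019,0]
    - [0,0.06,0.1,0.019,0]
    - [0,0.06,0.14,0.019,0]
    - [0,0.06,0.15,0.019,0]
    - [0,0.06,0.155,0.019,0]
    - [0,0.06,0.16,0.019,0]
    - [0,0.06,0.16,0.019,0]

```text
time_s: 9.6
ee_pos: [0.5813, 0.2505, 0.059]
eef_rot: [0.5, 0.501, -0.499, -0.499]
force: [-3.1, -1.1, 1.3]
opening: 0.0001
```

Call:
drive_tool:
  moves:
    - [0,0,0,-0.003,0]
    - [0,0,0,-0.006,0]
    - [0,0,0,-0.009,0]
    - [0,0,0,-0.012,0]
    - [0,0,0,-0.012,0]
    - [0,0,-0.02,-0.012,0]
    - [0,-0.03,-0.06,0.02,0]
    - [0,-0.06,-0.1,0.04,0]
    - [0,-0.06,-0.14,0.06,0]
    - [0,-0.06,-0.15,0.06,0]
    - [0,-0.06,-0.15,0.06,0]

```text
time_s: 10.7
ee_pos: [0.5232, 0.1906, 0.2114]
eef_rot: [0.502, 0.503, -0.497, -0.498]
force: [0.4, 0.5, 0.5]
opening: 0.0003
```

```bash
python3 - <<'E'
from h import *
f,d=snap('wrist','w5');print(observe()['ee_pos'])
u,v=pix(d,[.65,.19,.034]).astype(int);u=min(max(u,80),432);v=min(v,324);print(u,v)
cv2.imwrite('pics/w5c.png',cv2.resize(f[v-60:v+60,u-80:u+80,::-1],None,fx=5,fy=5,interpolation=cv2.INTER_CUBIC))
E
```

```text
[0.52192769 0.19050009 0.20854521]
255 280
```

View pics/w5c.png

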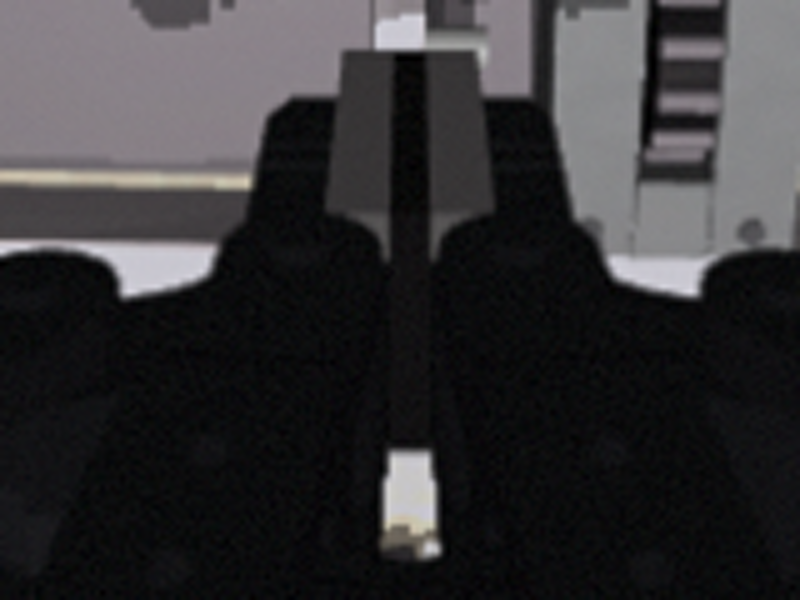

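The fingers hide the tab in this view, so I'll move to the other side.

Call:
drive_tool:
  moves:
    - [0,0,0,-0.05,0]
    - [0,0,-0.01,-0.1,0]
    - [0,0.0,-0.02,-0.13,0]
    - [0,0,-0.02,-0.13,0]
    - [0,0,-0.02,-0.13,0]

```text
time_s: 11.25
ee_pos: [0.6496, 0.1901, 0.223]
eef_rot: [-0.499, -0.499, 0.501, 0.501]
force: [0.8, -0.1, 0.2]
opening: 0.0
```

```bash
python3 - <<'E'
from h import *
f,d=snap('wrist','w6');print(observe()['ee_pos'])
u,v=pix(d,[.65,.19,.034]).astype(int);u=min(max(u,80),432);v=min(v,324);print(u,v)
cv2.imwrite('pics/w6c.png',cv2.resize(f[v-60:v+60,u-80:u+80,::-1],None,fx=5,fy=5,interpolation=cv2.INTER_CUBIC))
E
```

```text
[0.64864206 0.19030824 0.22314479]
256 175
```

View pics/w6c.png

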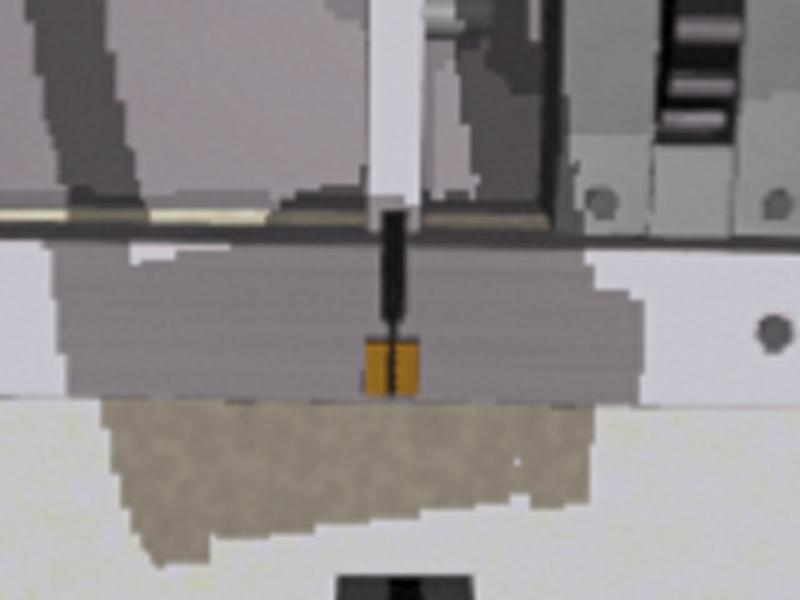

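The pointer (393,270) and the tab line (392,370) coincide to about 0.3 mm. Now I'll fix the station frame from this picture and survey the racks.

```bash
python3 - <<'E'
from h import *
d=load('w6')
W=lambda p,z:world(d,256-80+p[0]/5-.4,175-60+p[1]/5-.4,z).round(4)
print('face L,R',W((5,240),.03),W((795,251),.03)); print('back',W((5,398),.03),W((795,407),.03))
print('stopface',W((370,60),.032),W((370,200),.032),'thick',W((420,100),.032)); print('ptr',W((393,270),.034),'line',W((392,370),.034))
i=cv2.imread('pics/w6.png');g=cv2.cvtColor(i,cv2.COLOR_BGR2GRAY)
E
```

```text
face L,R [0.6365 0.1023 0.03  ] [0.6389 0.2761 0.03  ]
back [0.6725 0.0999 0.03  ] [0.6746 0.2785 0.03  ]
stopface [0.5979 0.1829 0.032 ] [0.6276 0.1827 0.032 ] thick [0.6062 0.1935 0.032 ]
ptr [0.6426 0.1877 0.034 ] line [0.665  0.1874 0.034 ]
```

Call:
drive_tool:
  moves:
    - [0.5,-0.05,-0.02,0.02,0]
    - [1,-0.1,-0.04,0.05,0]
    - [1,-0.15,-0.06,0.08,0]
    - [1,-0.2,-0.08,0.11,0]
    - [1,-0.25,-0.1,0.13,0]
    - [1,-0.3,-0.1,0.15,0]
    - [1,-0.35,-0.1,0.15,0]
    - [1,-0.4,-0.1,0.15,0]
    - [1,-0.4,-0.1,0.15,0]
    - [1,-0.4,-0.1,0.15,0]

```text
time_s: 12.3
ee_pos: [0.4978, -0.2143, 0.3251]
eef_rot: [-0.502, -0.497, 0.499, 0.502]
force: [0.2, 0.9, 0.0]
opening: 0.0852
```

```bash
python3 - <<'E'
from h import *
f,d=snap('wrist','w7');o=observe();print(o['ee_pos'],o['joint_pos'])
cv2.imwrite('pics/w7b.png',cv2.resize(f[:,:,::-1],(800,600),interpolation=cv2.INTER_CUBIC))
E
```

```text
[ 0.49824786 -0.21142526  0.32491061] [-5.61260043e-01  8.20458831e-02  1.50711733e+00  1.49845112e-05
  1.55481739e+00 -2.12780590e+00]
```

View pics/w7b.png

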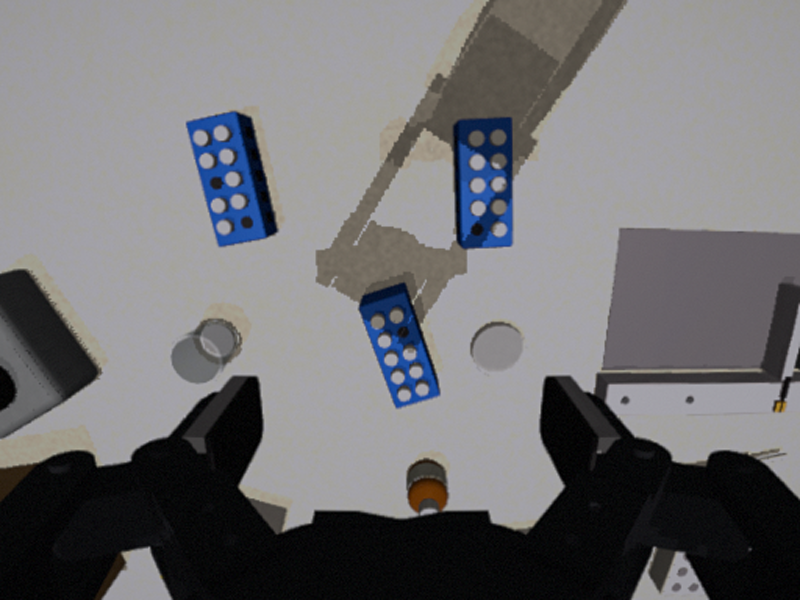

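The wrist view shows rack A at (230,180), B at (485,183) and C at (400,347). The beaker is at (205,350), the dish at (497,346) and the bottle at (428,485). Next I'll fit box outlines to the blue masks to get the rack poses.

```bash
cat > racks.py <<'E'
from h import *
from scipy.optimize import minimize
def hull(d,p):
    x,y,a=p; c,s=np.cos(a),np.sin(a)
    P=[pix(d,[x+c*i*.055-s*j*.023,y+s*i*.055+c*j*.023,z]) for i in(1,-1) for j in(1,-1) for z in(0,.044)]
    return cv2.convexHull(np.array(P,np.float32))
def fit(f,d,p0):
    hsv=cv2.cvtColor(f,cv2.COLOR_RGB2HSV); m=cv2.inRange(hsv,(105,120,25),(130,255,255))
    h0=hull(d,p0); roi=np.zeros_like(m); cv2.fillConvexPoly(roi,h0.astype(int),255); roi=cv2.dilate(roi,np.ones((45,45)))
    m&=roi; m=cv2.morphologyEx(m,cv2.MORPH_OPEN,np.ones((3,3)))
    n,l,st,_=cv2.connectedComponentsWithStats(cv2.dilate(m,np.ones((5,5))))
    k=1+np.argmax(st[1:,4]); pts=cv2.findNonZero(m*(l==k).astype(np.uint8)); hb=cv2.convexHull(pts).astype(np.float32)
    sc=4
    def ras(h):
        im=np.zeros((384*sc//1,512*sc),np.uint8); cv2.fillConvexPoly(im,((h+.5)*sc*16).astype(int).reshape(-1,1,2),255,shift=4); return im
    # dilate mask hull by .5 px: contour runs through pixel centres
    B=cv2.dilate(ras(hb),np.ones((5,5)))
    def cost(q):
        A=ras(hull(d,q)); return 1-np.count_nonzero(A&B)/np.count_nonzero(A|B)
    best=min((minimize(lambda r:cost([r[0],r[1],r[2]/10]),[p0[0],p0[1],10*(p0[2]+da)],method='Nelder-Mead',options=dict(initial_simplex=np.array([p0[0],p0[1],10*(p0[2]+da)])+np.array([[0,0,0],[.012,0,0],[0,.012,0],[0,0,1]]),xatol=2e-4,fatol=1e-4,maxiter=120)) for da in(-.15,.15)),key=lambda r:r.fun)
    return np.array([best.x[0],best.x[1],best.x[2]/10]),best.fun
E
python3 - <<'E'
from racks import *
f=cv2.imread('pics/w7.png')[:,:,::-1].copy();d=load('w7')
for n,u,v,a in(('A',222,180,.2),('B',485,183,0),('C',400,350,.25)):
    p=world(d,u*.64,v*.64,.04); q,c=fit(f,d,[p[0],p[1],a]); print(n,q.round(4),round(c,3))
o=observe();print(o['ee_pos'],R.from_quat(o['eef_rot']).as_matrix()[:2,0].round(4))
E
```

```text
A [ 0.4345 -0.3659  0.174 ] 0.04
B [ 0.4399 -0.1415  0.0467] 0.035
C [ 0.5943 -0.2162  0.3119] 0.025
[ 0.49824786 -0.21142526  0.32491061] [0.0043 1.    ]
```

Call:
drive_tool:
  moves:
    - [1,0.02,0.04,0.02,0]
    - [1,0.04,0.08,0.035,-0.047]
    - [1,0.06,0.12,0.05,-0.047]
    - [1,0.07,0.165,0.058,-0.047]
    - [1,0.07,0.21,0.058,-0.047]
    - [1,0.07,0.21,0.058,-0.047]
    - [1,0.07,0.21,0.058,-0.047]

```text
time_s: 13.05
ee_pos: [0.4413, -0.1383, 0.116]
eef_rot: [-0.487, -0.512, 0.512, 0.488]
force: [1.1, -0.3, 0.7]
opening: 0.0855
```

```bash
cat > look.py <<'E'
from racks import *
import sys
n=sys.argv[1]; p=[float(a) for a in sys.argv[2:5]]
f,d=snap(n,'last'); o=observe(); M=R.from_quat(o['eef_rot']).as_matrix()
q,c=fit(f,d,p); print('rack',q.round(4),'misfit',round(c,3),'tcp',o['ee_pos'].round(4),'yaw',np.arctan2(M[1,0],M[0,0]).round(4))
e=M.T@(np.array([q[0],q[1],.022])-o['ee_pos']); print('shift in tool',e.round(4),'twist',-(q[2]+np.pi/2-np.arctan2(M[1,0],M[0,0])).round(4))
E
python3 look.py wrist .44 -.1415 .047
```

```text
rack [ 0.4403 -0.1412  0.0491] misfit 0.023 tcp [ 0.4431 -0.1396  0.1179] yaw 1.6193
shift in tool [-0.0014  0.0959  0.003 ] twist -0.0006
```

Call:
drive_tool:
  moves:
    - [1,-0.001,0.04,0.002,0]
    - [1,-0.001,0.08,0.002,0]
    - [1,-0.001,0.098,0.002,0]
    - [1,-0.001,0.098,0.002,0]
    - [0.3,-0.001,0.098,0.002,0]
    - [0.3,-0.001,0.098,0.002,0]
    - [0.3,-0.001,0.098,0.002,0]
    - [0.3,-0.001,0.098,0.002,0]
    - [0.3,-0.001,0.098,0.002,0]
    - [0.3,-0.001,0.09,0.002,0]
  newtons: 50

```text
time_s: 14.1
ee_pos: [0.4401, -0.1411, 0.027]
eef_rot: [0.488, 0.512, -0.512, -0.488]
force: [0.3, -0.2, -2.5]
opening: 0.0451
```

Call:
drive_tool:
  moves:
    - [0.3,0.026,0,-0.0145,0]
    - [0.3,0.052,0,-0.029,0]
    - [0.3,0.079,0,-0.0435,0.02]
    - [0.3,0.105,0,-0.058,0.04]
    - [0.3,0.131,0,-0.0725,0.061]
    - [0.3,0.157,0,-0.087,0.061]
    - [0.3,0.183,0,-0.1015,0.061]
    - [0.3,0.21,0,-0.116,0.061]
    - [0.3,0.236,0,-0.1305,0.061]
    - [0.3,0.262,0,-0.145,0.061]
    - [0.3,0.262,0,-0.145,0.061]
    - [0.3,0.262,0,-0.145,0.061]

```text
time_s: 15.3
ee_pos: [0.5723, 0.128, 0.0266]
eef_rot: [0.503, 0.497, -0.497, -0.503]
force: [-0.3, -0.7, -2.7]
opening: 0.0453
```

Call:
drive_tool:
  moves:
    - [0.3,0,0.005,0,0]
    - [0.3,0,0.009,0,0]
    - [0.3,0,0.009,0,0]
    - [0.66,0,0.009,0,0]
    - [0.66,0,0.009,0,0]
    - [0.66,0,0.009,0,0]
    - [0.66,0,-0.02,0,0]
    - [0.66,0,-0.06,0,0]
    - [0,0,-0.1,0,0]
    - [0,-0.02,-0.1,0,0]
    - [0,-0.05,-0.1,0,0]
    - [0,-0.05,-0.1,0,0]

```text
time_s: 16.5
ee_pos: [0.5718, 0.0745, 0.1263]
eef_rot: [0.505, 0.495, -0.496, -0.504]
force: [-0.7, -0.5, -0.3]
opening: 0.0001
```

```bash
python3 look.py wrist .572 .128 0; python3 look.py scene .572 .128 0
```

```text
rack [ 0.5704  0.1271 -0.0083] misfit 0.015 tcp [0.5715 0.076  0.1259] yaw 1.554
shift in tool [0.051  0.1039 0.0019] twist -0.0084
rack [ 0.5635  0.1286 -0.0424] misfit 0.303 tcp [0.5714 0.0769 0.1257] yaw 1.5551
shift in tool [0.0515 0.1037 0.0086] twist 0.0267
```

Call:
drive_tool:
  moves:
    - [0,0,0.04,0,0]
    - [0,0,0.08,0,0]
    - [0,0,0.1,0,0]
    - [0,0,0.1,0,0]
    - [0,0.006,0.1,0,0]
    - [0,0.011,0.1,0,0]
    - [0,0.016,0.1,0,0]
    - [0,0.021,0.1,0,0]
    - [0,0.026,0.1,0,0]
    - [0,0.031,0.1,0,0]
    - [0,0.035,0.1,0,0]
    - [0,0.035,0.1,0,0]

```text
time_s: 17.8
ee_pos: [0.5722, 0.1134, 0.0263]
eef_rot: [-0.503, -0.497, 0.496, 0.504]
force: [-0.2, -0.1, -0.7]
opening: -0.0001
```

```bash
python3 look.py wrist .572 .15 0
```

```text
rack [0.5693 0.1509 0.0081] misfit 0.324 tcp [0.5718 0.1133 0.026 ] yaw 1.5571
shift in tool [0.0376 0.004  0.003 ] twist -0.0218
```

Call:
drive_tool:
  moves:
    - [0,0.002,0,0,0]
    - [0,0.004,0,0,0]
    - [0,0.006,0,0,0]
    - [0,0.007,0,0,0]
    - [0,0.008,0,0,0]
    - [0,0.0085,0,0,0]
    - [0,0.0085,0,0,0]

```text
time_s: 18.55
ee_pos: [0.5723, 0.1212, 0.0262]
eef_rot: [-0.503, -0.497, 0.497, 0.503]
force: [-0.6, -1.4, 0.0]
opening: -0.0003
```

Call:
drive_tool:
  moves:
    - [0,0.0005,0,0,0]
    - [0,0.001,0,0,0]
    - [0,0.0015,0,0,0]
    - [0,0.0015,0,0,0]

```text
time_s: 18.95
ee_pos: [0.5723, 0.1225, 0.0263]
eef_rot: [-0.503, -0.497, 0.497, 0.503]
force: [0.1, -2.5, 0.3]
opening: -0.0001
```

Call:
drive_tool:
  moves:
    - [0,0.0005,0,0,0]
    - [0,0.001,0,0,0]
    - [0,0.0015,0,0,0]
    - [0,0.0015,0,0,0]

```text
time_s: 19.35
ee_pos: [0.572, 0.123, 0.0262]
eef_rot: [0.504, 0.496, -0.497, -0.503]
force: [-1.2, -5.9, 1.9]
opening: -0.0001
```

Call:
drive_tool:
  moves:
    - [0,-0.006,0,0,0]
    - [0,-0.012,-0.02,0,0]
    - [0,-0.012,-0.065,0,0]
    - [0,-0.012,-0.075,0.0,0]
    - [0,0,-0.075,0.04,0]
    - [0,0.036,-0.075,0.08,0]
    - [0,0.036,-0.075,0.08,0]
    - [0,0.036,-0.04,0.08,0]
    - [0,0.036,0.0,0.08,0]
    - [0,0.036,0.0,0.08,0]

```text
time_s: 20.35
ee_pos: [0.4877, 0.1606, 0.0212]
eef_rot: [-0.501, -0.493, 0.5, 0.506]
force: [-1.1, 0.5, -0.7]
opening: 0.0001
```

Call:
drive_tool:
  moves:
    - [0,0,0,-0.004,0]
    - [0,0,0,-0.008,0]
    - [0,0,0,-0.011,0]
    - [0,0,0,-0.014,0]
    - [0,0,0,-0.016,0]
    - [0,0,0,-0.018,0]
    - [0,0,0,-0.019,0]
    - [0,0,0,-0.02,0]
    - [0,0,0,-0.02,0]

```text
time_s: 21.25
ee_pos: [0.513, 0.1609, 0.0263]
eef_rot: [0.503, 0.497, -0.496, -0.503]
force: [-2.5, 1.1, 2.4]
opening: 0.0001
```

Call:
drive_tool:
  moves:
    - [0,0,0,-0.001,0]
    - [0,0,0,-0.002,0]
    - [0,0,0,-0.003,0]
    - [0,0,0,-0.004,0]
    - [0,0,0,-0.005,0]
    - [0,0,0,-0.006,0]
    - [0,0,0,-0.006,0]

```text
time_s: 21.95
ee_pos: [0.5169, 0.1608, 0.0261]
eef_rot: [-0.502, -0.495, 0.498, 0.504]
force: [-7.3, -0.6, 5.5]
opening: -0.0003
```

Call:
drive_tool:
  moves:
    - [0,0,0,0.01,0]
    - [0,0,-0.04,0.012,0]
    - [0,0,-0.09,0.012,0]
    - [0.5,-0.04,-0.12,0.0,0]
    - [1,-0.09,-0.13,-0.01,0]
    - [1,-0.14,-0.13,-0.02,-0.1]
    - [1,-0.19,-0.13,-0.03,-0.2]
    - [1,-0.24,-0.13,-0.045,-0.325]
    - [1,-0.29,-0.13,-0.06,-0.325]
    - [1,-0.335,-0.13,-0.07,-0.325]
    - [1,-0.376,-0.13,-0.082,-0.325]
    - [1,-0.376,-0.13,-0.082,-0.325]

```text
time_s: 23.15
ee_pos: [0.5972, -0.2234, 0.1568]
eef_rot: [-0.421, -0.57, 0.571, 0.416]
force: [0.2, -0.3, 0.3]
opening: 0.0854
```

```bash
python3 look.py wrist .5943 -.2162 .312
```

```text
rack [ 0.5945 -0.2159  0.3111] misfit 0.032 tcp [ 0.5964 -0.22    0.1564] yaw 1.8773
shift in tool [0.0048 0.1344 0.0008] twist -0.0046
```

Call:
drive_tool:
  moves:
    - [1,0.001,0.04,0.001,0]
    - [1,0.001,0.08,0.001,0]
    - [1,0.001,0.12,0.001,0]
    - [1,0.001,0.136,0.001,0]
    - [1,0.001,0.136,0.001,0]
    - [0.3,0.001,0.136,0.001,0]
    - [0.3,0.001,0.136,0.001,0]
    - [0.3,0.001,0.136,0.001,0]
    - [0.3,0.001,0.136,0.001,0]
    - [0.3,0.001,0.136,0.001,0]
    - [0.3,0.001,0.128,0.001,0]
    - [0.3,0.001,0.128,0.001,0]

```text
time_s: 24.4
ee_pos: [0.5949, -0.216, 0.0295]
eef_rot: [0.417, 0.572, -0.571, -0.416]
force: [0.5, 0.1, -2.9]
opening: 0.0451
```

Call:
drive_tool:
  moves:
    - [0.3,0.009,0,0.029,0]
    - [0.3,0.018,0,0.057,0]
    - [0.3,0.027,0,0.086,0.08]
    - [0.3,0.036,0,0.114,0.16]
    - [0.3,0.07,0,0.105,0.24]
    - [0.3,0.105,0,0.094,0.322]
    - [0.3,0.14,0,0.084,0.322]
    - [0.3,0.174,0,0.074,0.322]
    - [0.3,0.209,0,0.064,0.322]
    - [0.3,0.244,0,0.054,0.322]
    - [0.3,0.244,0,0.054,0.322]

```text
time_s: 25.5
ee_pos: [0.4664, 0.0038, 0.0277]
eef_rot: [-0.5, -0.498, 0.499, 0.503]
force: [-0.6, -0.3, -2.4]
opening: 0.0449
```

Call:
drive_tool:
  moves:
    - [0.3,0.022,0,-0.025,0]
    - [0.3,0.044,0,-0.05,0]
    - [0.3,0.066,0,-0.075,0]
    - [0.3,0.086,0,-0.1,0]
    - [0.3,0.086,0,-0.1,0]
    - [0.3,0.086,0,-0.1,0]
    - [0.3,0.086,0.008,-0.1,0]
    - [0.3,0.086,0.009,-0.1,0]
    - [0.3,0.086,0.009,-0.1,0]

```text
time_s: 26.4
ee_pos: [0.5693, 0.0842, 0.0229]
eef_rot: [0.503, 0.497, -0.497, -0.503]
force: [-8.1, 0.9, 21.3]
opening: 0.0451
```

Call:
drive_tool:
  moves:
    - [0.66,0,0,0,0]
    - [0.66,0,0,0,0]
    - [0.66,0,0,0,0]
    - [0.66,0,-0.03,0,0]
    - [0.66,0,-0.07,0,0]
    - [0,0,-0.1,0,0]
    - [0,-0.03,-0.1,0,0]
    - [0,-0.053,-0.1,0,0]
    - [0,-0.053,-0.1,0,0]
    - [0,-0.053,-0.1,0,0]

```text
time_s: 27.4
ee_pos: [0.5681, 0.0317, 0.1186]
eef_rot: [-0.503, -0.497, 0.497, 0.504]
force: [-0.3, -0.0, 0.7]
opening: 0.0003
```

```bash
python3 look.py wrist .572 .085 0
```

```text
rack [ 0.5669  0.0843 -0.0108] misfit 0.013 tcp [0.5681 0.0322 0.1186] yaw 1.5594
shift in tool [0.052  0.0966 0.0016] twist -0.0006
```

Call:
drive_tool:
  moves:
    - [0,0,0.04,0,0]
    - [0,0,0.08,0,0]
    - [0,0,0.092,0,0]
    - [0,0,0.092,0,0]
    - [0,0.008,0.092,0,0]
    - [0,0.014,0.092,0,0]
    - [0,0.019,0.092,0,0]
    - [0,0.024,0.092,0,0]
    - [0,0.029,0.092,0,0]
    - [0,0.034,0.092,0,0]
    - [0,0.038,0.092,0,0]
    - [0,0.041,0.092,0,0]

```text
time_s: 28.65
ee_pos: [0.5693, 0.0732, 0.0275]
eef_rot: [0.503, 0.497, -0.497, -0.503]
force: [-0.3, -3.5, 3.7]
opening: 0.0001
```

Call:
drive_tool:
  moves:
    - [0,0.001,0,0,0]
    - [0,0.002,0,0,0]
    - [0,0.003,0,0,0]
    - [0,0.0035,0,0,0]
    - [0,0.004,0,0,0]
    - [0,0.004,0,0,0]

```text
time_s: 29.25
ee_pos: [0.5689, 0.0765, 0.0272]
eef_rot: [0.503, 0.497, -0.498, -0.503]
force: [-1.5, -4.6, 4.7]
opening: -0.0002
```

Call:
drive_tool:
  moves:
    - [0,0.0005,0,0,0]
    - [0,0.001,0,0,0]
    - [0,0.0015,0,0,0]
    - [0,0.0015,0,0,0]

```text
time_s: 29.65
ee_pos: [0.5688, 0.0769, 0.0273]
eef_rot: [0.503, 0.496, -0.498, -0.502]
force: [-1.5, -7.8, 5.9]
opening: -0.0
```

Call:
drive_tool:
  moves:
    - [0,-0.006,0,0,0]
    - [0,-0.012,-0.02,0,0]
    - [0,-0.012,-0.065,0,0]
    - [0,-0.012,-0.075,0.0,0]
    - [0,0,-0.075,0.04,0]
    - [0,0.036,-0.075,0.08,0]
    - [0,0.036,-0.075,0.08,0]
    - [0,0.036,-0.04,0.08,0]
    - [0,0.036,0.0,0.08,0]
    - [0,0.036,0.0,0.08,0]
    - [0,0.036,0.0,0.08,0]

```text
time_s: 30.75
ee_pos: [0.4883, 0.1156, 0.0263]
eef_rot: [-0.502, -0.496, 0.498, 0.504]
force: [0.2, 0.3, 1.3]
opening: -0.0
```

Call:
drive_tool:
  moves:
    - [0,0,0,-0.004,0]
    - [0,0,0,-0.008,0]
    - [0,0,0,-0.012,0]
    - [0,0,0,-0.016,0]
    - [0,0,0,-0.019,0]
    - [0,0,0,-0.022,0]
    - [0,0,0,-0.024,0]
    - [0,0,0,-0.025,0]
    - [0,0,0,-0.026,0]
    - [0,0,0,-0.026,0]

```text
time_s: 31.75
ee_pos: [0.5157, 0.115, 0.0272]
eef_rot: [0.503, 0.497, -0.497, -0.503]
force: [-2.6, -0.6, 2.8]
opening: -0.0001
```

Call:
drive_tool:
  moves:
    - [0,0,0,-0.001,0]
    - [0,0,0,-0.002,0]
    - [0,0,0,-0.003,0]
    - [0,0,0,-0.003,0]

```text
time_s: 32.15
ee_pos: [0.5162, 0.115, 0.0269]
eef_rot: [-0.501, -0.496, 0.499, 0.504]
force: [-8.9, -0.7, 6.3]
opening: 0.0001
```

Call:
drive_tool:
  moves:
    - [0,0,0,0.012,0]
    - [0,0,-0.04,0.016,0]
    - [0,0,-0.09,0.016,0]
    - [0.5,-0.04,-0.13,0.02,0]
    - [1,-0.09,-0.13,0.025,0]
    - [1,-0.14,-0.13,0.03,0]
    - [1,-0.19,-0.13,0.04,0]
    - [1,-0.24,-0.13,0.05,0]
    - [1,-0.29,-0.13,0.055,-0.04]
    - [1,-0.34,-0.13,0.06,-0.1]
    - [1,-0.39,-0.13,0.07,-0.15]
    - [1,-0.43,-0.13,0.075,-0.187]

```text
time_s: 33.35
ee_pos: [0.4389, -0.3169, 0.1578]
eef_rot: [-0.455, -0.542, 0.542, 0.452]
force: [0.2, 0.5, -0.1]
opening: 0.0854
```

Call:
drive_tool:
  moves:
    - [1,-0.03,0,0.01,0]
    - [1,-0.05,0,0.01,0]
    - [1,-0.05,0,0.01,0]
    - [1,-0.05,0,0.01,0]

```text
time_s: 33.75
ee_pos: [0.438, -0.3652, 0.1572]
eef_rot: [0.455, 0.542, -0.542, -0.454]
force: [-0.3, -0.5, -0.2]
opening: 0.0855
```

```bash
python3 look.py wrist .4345 -.366 .174
```

```text
rack [ 0.4347 -0.3657  0.1727] misfit 0.021 tcp [ 0.4379 -0.3644  0.1571] yaw 1.7473
shift in tool [-0.0007  0.1351  0.0035] twist 0.0039
```

Call:
drive_tool:
  moves:
    - [1,-0.001,0.04,0.003,0]
    - [1,-0.001,0.08,0.003,0]
    - [1,-0.001,0.12,0.003,0]
    - [1,-0.001,0.138,0.003,0]
    - [1,-0.001,0.138,0.003,0]
    - [0.3,-0.001,0.138,0.003,0]
    - [0.3,-0.001,0.138,0.003,0]
    - [0.3,-0.001,0.138,0.003,0]
    - [0.3,-0.001,0.138,0.003,0]
    - [0.3,-0.001,0.138,0.003,0]
    - [0.3,-0.001,0.13,0.003,0]
    - [0.3,-0.001,0.13,0.003,0]

```text
time_s: 35.0
ee_pos: [0.4355, -0.3673, 0.0285]
eef_rot: [-0.455, -0.542, 0.542, 0.453]
force: [0.3, -0.1, -2.0]
opening: 0.0453
```

Call:
drive_tool:
  moves:
    - [0.3,0.033,0,-0.008,0]
    - [0.3,0.066,0,-0.017,0]
    - [0.3,0.098,0,-0.025,0]
    - [0.3,0.131,0,-0.033,0.05]
    - [0.3,0.164,0,-0.042,0.1]
    - [0.3,0.197,0,-0.05,0.15]
    - [0.3,0.229,0,-0.058,0.189]
    - [0.3,0.262,0,-0.066,0.189]
    - [0.3,0.295,0,-0.075,0.189]
    - [0.3,0.3275,0,-0.083,0.189]
    - [0.3,0.3275,0,-0.083,0.189]

```text
time_s: 36.1
ee_pos: [0.4582, -0.0263, 0.0268]
eef_rot: [-0.501, -0.498, 0.498, 0.503]
force: [-0.5, -0.7, -2.1]
opening: 0.0453
```

Call:
drive_tool:
  moves:
    - [0.3,0.018,0,-0.028,0]
    - [0.3,0.035,0,-0.056,0]
    - [0.3,0.053,0,-0.084,0]
    - [0.3,0.07,0,-0.11,0]
    - [0.3,0.07,0,-0.11,0]
    - [0.3,0.07,0,-0.11,0]
    - [0.3,0.07,0.005,-0.11,0]
    - [0.3,0.07,0.007,-0.11,0]
    - [0.3,0.07,0.007,-0.11,0]

```text
time_s: 37.0
ee_pos: [0.5695, 0.0382, 0.0215]
eef_rot: [-0.503, -0.496, 0.497, 0.504]
force: [-4.0, 0.5, 8.6]
opening: 0.0452
```

Call:
drive_tool:
  moves:
    - [0.66,0,0,0,0]
    - [0.66,0,0,0,0]
    - [0.66,0,0,0,0]
    - [0.66,0,-0.03,0,0]
    - [0.66,0,-0.07,0,0]
    - [0,0,-0.1,0,0]
    - [0,-0.03,-0.1,0,0]
    - [0,-0.053,-0.1,0,0]
    - [0,-0.053,-0.1,0,0]
    - [0,-0.053,-0.1,0,0]

```text
time_s: 38.0
ee_pos: [0.5692, -0.0142, 0.1199]
eef_rot: [-0.503, -0.496, 0.496, 0.504]
force: [0.4, 1.4, 0.2]
opening: 0.0002
```

```bash
python3 look.py wrist .572 .04 0
```

```text
rack [ 0.5682  0.0383 -0.0125] misfit 0.016 tcp [ 0.5691 -0.0137  0.1198] yaw 1.5576
shift in tool [0.0518 0.0978 0.0015] twist -0.0007
```

Call:
drive_tool:
  moves:
    - [0,0,0.04,0,0]
    - [0,0,0.08,0,0]
    - [0,0,0.093,0,0]
    - [0,0,0.093,0,0]
    - [0,0.008,0.093,0,0]
    - [0,0.014,0.093,0,0]
    - [0,0.019,0.093,0,0]
    - [0,0.024,0.093,0,0]
    - [0,0.029,0.093,0,0]
    - [0,0.034,0.093,0,0]
    - [0,0.038,0.093,0,0]
    - [0,0.041,0.093,0,0]

```text
time_s: 39.25
ee_pos: [0.5701, 0.0272, 0.0273]
eef_rot: [0.503, 0.497, -0.497, -0.503]
force: [1.0, -3.5, 2.0]
opening: 0.0002
```

Call:
drive_tool:
  moves:
    - [0,0.001,0,0,0]
    - [0,0.002,0,0,0]
    - [0,0.003,0,0,0]
    - [0,0.0035,0,0,0]
    - [0,0.004,0,0,0]
    - [0,0.005,0,0,0]
    - [0,0.005,0,0,0]

```text
time_s: 39.95
ee_pos: [0.5699, 0.0309, 0.0273]
eef_rot: [0.503, 0.496, -0.498, -0.503]
force: [-0.9, -6.1, 3.2]
opening: -0.0001
```

Call:
drive_tool:
  moves:
    - [0,0.0005,0,0,0]
    - [0,0.001,0,0,0]
    - [0,0.001,0,0,0]

```text
time_s: 40.25
ee_pos: [0.5699, 0.0309, 0.0273]
eef_rot: [0.504, 0.496, -0.498, -0.502]
force: [-0.6, -8.1, 3.2]
opening: 0.0003
```

Call:
drive_tool:
  moves:
    - [0,-0.006,0,0,0]
    - [0,-0.012,-0.02,0,0]
    - [0,-0.012,-0.065,0,0]
    - [0,-0.012,-0.075,0.0,0]
    - [0,0,-0.075,0.04,0]
    - [0,0.036,-0.075,0.08,0]
    - [0,0.036,-0.075,0.08,0]
    - [0,0.036,-0.04,0.08,0]
    - [0,0.036,0.0,0.08,0]
    - [0,0.036,0.0,0.08,0]
    - [0,0.036,0.0,0.08,0]

```text
time_s: 41.35
ee_pos: [0.4897, 0.0702, 0.0265]
eef_rot: [-0.502, -0.496, 0.497, 0.504]
force: [1.2, -0.3, 1.0]
opening: -0.0001
```

Call:
drive_tool:
  moves:
    - [0,0,0,-0.004,0]
    - [0,0,0,-0.008,0]
    - [0,0,0,-0.012,0]
    - [0,0,0,-0.016,0]
    - [0,0,0,-0.019,0]
    - [0,0,0,-0.022,0]
    - [0,0,0,-0.024,0]
    - [0,0,0,-0.026,0]
    - [0,0,0,-0.027,0]
    - [0,0,0,-0.028,0]
    - [0,0,0,-0.028,0]

```text
time_s: 42.45
ee_pos: [0.5155, 0.0697, 0.0265]
eef_rot: [-0.501, -0.495, 0.499, 0.505]
force: [-8.9, -0.9, 7.4]
opening: 0.0
```

Call:
drive_tool:
  moves:
    - [0,0,0,0.012,0]
    - [0,0,-0.04,0.012,0]
    - [0,0,-0.09,0.012,0]
    - [0,0,-0.13,0,0]
    - [0,0.02,-0.17,-0.04,0]
    - [0,0.05,-0.2,-0.08,0]
    - [0,0.07,-0.2,-0.12,0]
    - [0,0.07,-0.2,-0.14,0]
    - [0,0.07,-0.2,-0.14,0]
    - [0,0.07,-0.2,-0.14,0]

```text
time_s: 43.45
ee_pos: [0.6595, 0.1379, 0.2263]
eef_rot: [-0.503, -0.497, 0.497, 0.503]
force: [-0.7, -0.2, 0.0]
opening: 0.0
```

```bash
python3 - <<'E'
from h import *
f,d=snap('wrist','w9');print(observe()['ee_pos'])
u,v=pix(d,[.59,.13,.034]).astype(int);u=min(max(u,107),405);v=min(max(v,80),304);print(u,v)
cv2.imwrite('pics/w9c.png',cv2.resize(f[v-80:v+80,u-107:u+107,::-1],None,fx=3.73,fy=3.73,interpolation=cv2.INTER_CUBIC))
E
```

```text
[0.65882277 0.13764347 0.22636663]
248 108
```

View pics/w9c.png

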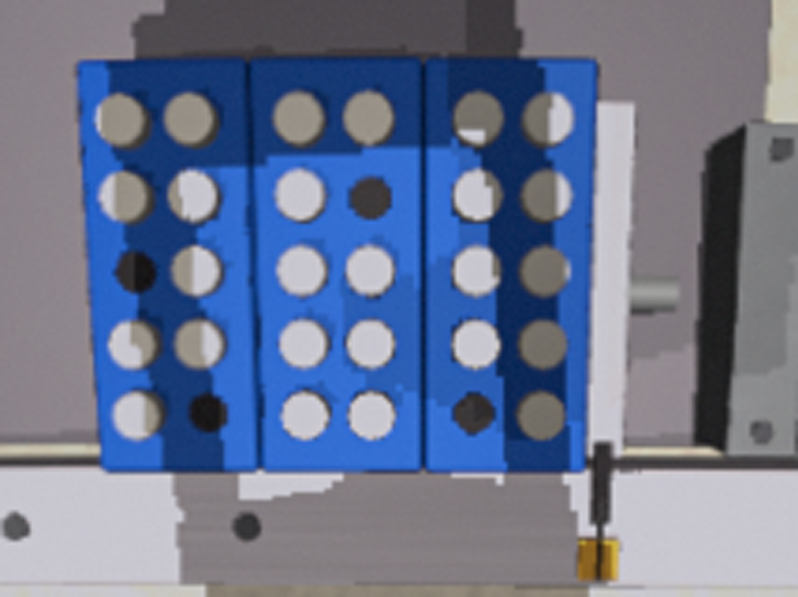

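```bash
python3 - <<'E'
from h import *
d=load('w9');W=lambda u,v,z:world(d,248-107+u/3.73-.37,108-80+v/3.73-.37,z)
ex=np.array([np.cos(-.0131),np.sin(-.0131)]);ey=np.array([-ex[1],ex[0]]);O=np.array([.6376,.182])
for n,u,v,z in [('r3 end L',104,470,.044),('r3R',255,470,.044),('r2L',264,470,.044),('r2R',418,469,.044),('r1L',429,469,.044),('r1R',584,468,.044),('r3 top L',80,62,.044),('r1 top R',597,60,.044),('r3topR',246,62,.044),('r1topL',429,60,.044),('stop corner',597,103,.032),('stop R',634,103,.032),('ptr',601,490,.034),('line',599,565,.034),('face',50,463,.03),('face',750,465,.03)]:
    p=W(u,v,z)[:2]-O; print(n,(1e3*np.array([p@ex,p@ey])).round(1))
E
```

```text
r3 end L [  -1.3 -136.7]
r3R [ -1.2 -93.7]
r2L [ -1.1 -91.2]
r2R [ -1.4 -47.7]
r1L [ -1.4 -44.6]
r1R [-1.7 -1. ]
r3 top L [-109.4 -136.3]
r1 top R [-109.1   -0.8]
r3topR [-108.6  -92.4]
r1topL [-108.8  -44.6]
stop corner [-100.4    1.2]
stop R [-100.5   11.3]
ptr [6.1 5.6]
line [28.5  5.8]
face [  -1.5 -156.9]
face [-0.9 50.1]
```

```bash
python3 -c "
from workcell import close_job; print(close_job())"
```

```text
the job is handed in; nothing more can be done
None
```

I set the end stop with the thumbwheel, brought all three racks to the station, and handed the job in after about 43 s of robot time. The hand-in gives no verdict.

- **End stop:** I rolled the wheel with four full strokes and one part stroke on its rim, while all the racks were still away. The pointer ended within about 0.3 mm of the tab's line.
- **Racks:** Each one was carried low over the bench, set down near its place, then pushed against the stop or its neighbour and finally against the fence. The pushes stalled at 6 to 9 N, well under the 23 N that would move the stop. The grip did not slip on any rack.
- **Final check (one wrist picture):**
  - The pointer is about 0.2 mm from the line.
  - The rack ends are within about 0.5 mm of the fence face.
  - The row reaches 137.9 mm from the stop face, where three rack widths make 138 mm.
  - The outer edges of the row look square to the fence.
- **Readings that did not match:** That picture also showed apparent gaps of 2 to 3 mm between the racks and at the stop. I put these down to rounded edges and blur, because the racks themselves measured about 2.5 mm too narrow and the overall length fits a closed row.
- **Not checked at the end:** I took no final picture of the other things on the bench. My paths were planned clear of them, and I saw no unexpected contact forces.

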